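# Discharge the power supply and snap the cover onto its terminal block

## Robot

A 7-joint arm with a two-finger parallel gripper is mounted at the origin on the work surface. World frame = base frame: x ahead of the robot, y to its left, z up, the work surface at z = 0. Lengths are in m, angles in rad, forces in N, time in s.
With the tool pointing down it reaches from about 0.35 to 0.9 m from the base axis. Payload 8.1 kg.
Tool frame: the origin (TCP) lies at the very end of the fingers, on their centre line; the grasp point (between the pads) lies 19 mm behind it (r.tcp_to_grasp is the distance from the TCP to the grasp point, in m); x points along the fingers, z is the direction in which the jaws open and shut, and the axes are right-handed (so a half turn about x gives the same grasp; the last joint's range is limited). The gripper opens to 92 mm and grips with 3 to 60 N. Pads are 19 mm wide; open, the fingers measure 130 mm over their backs; the gripper's body (75 mm by 190 mm) begins 47 mm behind the grasp point.
Start: joints at [1.081, 0.434, 0.025, 1.573, -0.012, 1.134, -0.075], TCP at [0.236, -0.579, 0.227] pointing down, gripper open.
Joint ranges: [-2.62, 2.62], [-0.44, 2.09], [-1.27, 1.32], [0.08, 2.57], [-1.32, 4.46], [0.12, 2], [-2.74, 2.74]. Speed limits (rad/s): [2.22, 2.22, 3.01, 3.01, 3.14, 3.14, 3.14].

## Interface

Orientations are given as a rotation vector (axis times angle).
In Python, from workcell import r, read_camera, ticket gives the robot as it stands. The module is installed in compiled form; this text tells all that it offers.
- The arm moves only by the shell command python3 -m crank 'ROWS' [FORCE]. ROWS is JSON, a list of rows, each an object with "dr": the turn, a rotation vector about the tool's x, y, z in rad, a list of three; "travel": the shift along the tool's x, y, z in mm, a list of three; "fingers": the closure, from 0 (fully open) to 1 (shut). In form: [{"dr": [wx, wy, wz], "travel": [tx, ty, tz], "fingers": fingers}, ...]. A call has 1 to 5 rows; each row is the pose to reach, as a shift and turn from the pose commanded when the call began, along the tool's axes at that moment; what a row does not reach only later rows make up. A row lasts 1/12 s, in which the tool goes at most 41.7 mm and 7.16 degrees, less where a joint would pass 70% of its speed; a pose out of reach is approached as far as the arm can. A call with a gripper value outside its range is refused whole. The fingers move at their own pace and stop on an object; FORCE is the grip in N (left out, the last holds). Time passes only in rows, so rows that repeat a pose let the fingers close. It gives the time, the measured TCP pose, the force and the opening at its end, in the units of the state.
- r.read_state(): the state, without advancing time (a new reading comes with each control period).
- read_camera(name): name is "scene" or "top"; returns a dict with "pixels" (480x640x3 uint8, red, green, blue), "z_map" (480x640 float32, m along the optical axis (not along the pixel's ray), 0 where there is no reading), "mtx" (3x3 intrinsics, pixels), "extrinsics" (4x4, takes a point from world to camera coordinates). Camera axes: x right, y down, z forward; pixel columns grow to the right and rows downward; lengths in m; the calibration is good to about 2 mm. A picture is of the moment at which its call begins.
- ticket.sign_off(): hands the job in, once; it reports no verdict.
The state is a dict: "time": time; "joints": joint angles; "qvel": joint speeds; "joint_efforts": joint torques, N m; "eef_pos": TCP position; "tcp_rot": TCP orientation; "contact_force": force on the tool from outside, world axes, zero at the start; "moment": the same for the moment, N m; "grip_width": opening from 0.0 (shut) to 1.0 (fully open).
Only numpy, scipy, OpenCV 4.12 (cv2) and the standard library are available. Lean on these libraries where they do the work, as an engineer would, in place of code of your own. Each camera call takes 0.05 s, during which the arm holds its last target. There are 200 camera calls.

## Task

On the opened power supply, press the spring-loaded discharge plunger all the way down to its stop and hold it there for half a second; only then take the longer of the two white clip covers and press it onto the black terminal block until it snaps past the spring catches and sits fully home. Finish while still pressing the cover firmly down on the block (about 10 N): do not let go of it or ease off. Leave the shorter cover, the screwdriver and the loose wire grille where they lie.

Things in the scene. Friction and masses are not known exactly. Their poses are not given: they have to be found in the camera images.
- plunger (a joint): travel of the discharge plunger, m: 0 up, 0.010 fully down on its stop; it springs back when released. Takes 2 N to start and 6.5 N at the stop
- plunger_top (a point): centre of the top of the plunger's round black head, 30 mm across, 8 mm thick, above a grey box 50 x 50 x 24 mm on the supply's board; its top is 56 mm above the bench when up. A choke (50 mm square coil, top 46 mm above the bench) stands 100 mm away; the two can be in each other's place
- cover_mid (a point): centre, half-way up, of the longer white clip cover (the one to fit): 57 mm high, 112 mm long over its barbs (own y), 46 mm wide (x), 60 g; stands upright on its two end legs, this point 28.5 mm above their feet. Legs hang 27 mm below the plate, 96 mm apart inside, each with a round outward barb of 4 mm radius at its foot. Same after a half turn
- cover_rib (a point): centre of the top of the cover's solid grip rib, 28.5 mm above cover_mid: rib 18 mm wide (cover x), 56 mm long (y), 26 mm high, standing on the cover's flat plate, 104 x 46 mm, whose upper face is 26 mm below this point. Pinch the rib across x from above with the fingertips down near the plate, which they may push on
- block: black terminal block fixed in the supply's tray, 94 mm long (own y), 34 mm wide (x), 32 mm high; the top 5 mm are stepped in 4 mm at each end and 2.5 mm at each side as lead-in. Origin at the centre of its underside, 4 mm above the bench, z up. Cover goes over it with the same long axis, either way round
- block_top (a point): centre of the block's top, 32 mm above its origin; the underside of the cover's plate rests here (hard stop) when fully home: cover_mid is then 1.5 mm above this point. Clearance of the cover on the block 1 mm each end, 3 mm each side
- catch_l (a joint): outward travel, m, of the steel spring roller at the block's +y end (0 at rest; rises to about 0.0025 as a barb passes, back to 0 once snapped). Roller: 5 mm radius, along x, axis 58.5 mm from the block's centre and 16 mm up. Barbs meet the rollers about 13 mm above home; resistance rises to about 8 to 12 N, then drops suddenly about 7 mm above home
- catch_r (a joint): the same for the roller at the block's -y end. The catches' steel housings stand 71 to 83 mm from the block's centre along its y, 26 mm high above the tray floor
- short_cover_mid (a point): centre, half-way up, of a shorter clip cover, a bystander: same white plastic, shape, width and height as the right one but only 76 mm long; it does not fit the block. It lies in one of two areas on the bench, the right cover in the other
- screwdriver: loose black-handled screwdriver lying on the bench; bystander
- grille: loose round wire fan grille 80 mm across, 3 mm high, lying flat; bystander
Mind the look-alikes: they are no part of the job. What is shaped like the part that bears cover_mid but blue or orange is not meant.

How it is judged:
By the outcome, as a careful person would: the job done as asked, in the order asked, and still so for the second after the job is handed in, while the arm keeps its last pose, push and grip.
It also fails if it takes over 51 s, if anything falls off the work surface, if the arm or the gripper's body presses on something with over 40 N, if the wrist force passes 120 N, or if a joint passes its speed limit or range.

## Working session

There is one attempt and no reset: what is moved stays moved. The work goes in short steps, Python scripts to look and compute and a shell command to move; the robot and the scene stay as the last step left them, time stands still between calls to the robot, and variables do not carry over. Pictures are saved under pics/ and viewed, about 8 in all and at most 12, crops included, and the job is handed in when it is done.

```bash
mkdir -p pics; python3 - <<'E'
from workcell import r, read_camera
import cv2,numpy as np
for n in("scene","top"):
    c=read_camera(n); np.savez(f"{n}0.npz",**c); cv2.imwrite(f"pics/{n}0.png",c["pixels"][:,:,::-1])
    print(n,c["mtx"].round(1).tolist(),c["extrinsics"].round(3).tolist())
s=r.read_state();print(s)
E
```

```text
scene [[556.4, 0.0, 315.4], [0.0, 556.4, 234.1], [0.0, 0.0, 1.0]] [[-0.547, 0.837, 0.008, 0.233], [0.662, 0.438, -0.608, -0.365], [-0.513, -0.327, -0.794, 1.341], [0.0, 0.0, 0.0, 1.0]]
top [[490.3, 0.0, 315.0], [0.0, 490.3, 226.9], [0.0, 0.0, 1.0]] [[-0.057, -0.998, -0.005, 0.111], [-0.975, 0.057, -0.213, 0.562], [0.213, -0.007, -0.977, 1.12], [0.0, 0.0, 0.0, 1.0]]
{'time': 0.1, 'joints': array([ 1.08143137,  0.43513531,  0.02498993,  1.57402384, -0.01159752,
        1.13399074, -0.07507933]), 'qvel': array([-0.00324108, -0.00039856,  0.0006998 , -0.00324199,  0.00033116,
       -0.00163187,  0.00014519]), 'joint_efforts': array([ 2.57864209e-03, -6.69133472e+01,  9.88367200e-01, -3.15148222e+01,
       -6.03782851e-02,  3.73984419e-02,  6.63607852e-05]), 'eef_pos': array([ 0.23551162, -0.57842716,  0.22602796]), 'tcp_rot': array([ 0.9205223 ,  1.36895954, -0.91941718]), 'contact_force': array([ 0.01304121, -0.37940834,  0.1536065 ]), 'moment': array([-0.01536412, -0.0119395 , -0.0039889 ]), 'grip_width': 1.003321751369358}
```

View pics/top0.png

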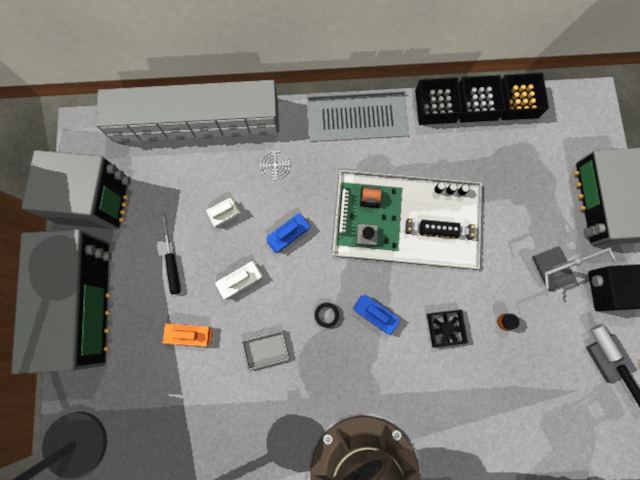

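View pics/scene0.png

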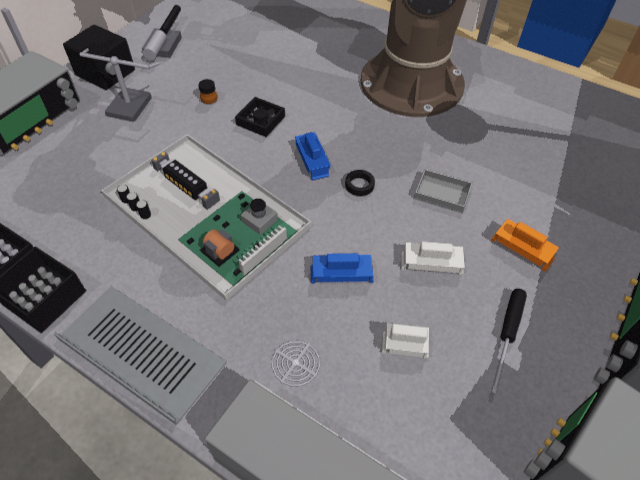

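The top view shows the long white cover at about (239,281) and the short one at (223,212). The plunger is at (369,233), with the choke at (371,196). The block is at (440,229), and its catches are at (408,227) and (471,230). The scene view agrees. Next I'll measure these from the depth.

```bash
cat > h.py <<'E'
import numpy as np,cv2
def cloud(c):
    z=c["z_map"];v,u=np.mgrid[:480,:640];K=c["mtx"]
    p=np.stack([(u-K[0,2])*z/K[0,0],(v-K[1,2])*z/K[1,1],z],-1)
    E=c["extrinsics"];w=(p-E[:3,3])@E[:3,:3]
    w[z==0]=np.nan
    return w
def rect(q):
    (c,s,a)=cv2.minAreaRect((q[:,:2]*1000).astype(np.float32))
    b=cv2.boxPoints((c,s,a)); e=[b[1]-b[0],b[2]-b[1]]; L=max(e,key=np.linalg.norm)
    return np.round(c,1),np.round(sorted(s),1),round(float(np.degrees(np.arctan2(L[1],L[0]))%180),1)
E
python3 - <<'E'
from h import *
pts={}
for n in("top","scene"):
    c=dict(np.load(n+"0.npz"));w=cloud(c);rgb=c["pixels"].astype(int)
    hsv=cv2.cvtColor(c["pixels"],cv2.COLOR_RGB2HSV)
    z=w[...,2]
    bench=z[(abs(z)<.015)&(w[...,0]>.3)&(w[...,0]<.6)&(abs(w[...,1])<.5)];print(n,"bench z",np.nanmedian(bench))
    B={"top":{"long":(205,255,270,305),"short":(200,195,245,230),"plg":(350,215,390,255),"choke":(352,180,388,212),"block":(400,210,485,245)},
     "scene":{"long":(398,235,470,278),"short":(378,315,435,362),"plg":(240,195,280,235),"choke":(198,225,238,262),"block":(145,145,225,212)}}[n]
    for k,(a,b,cc,d) in B.items():
        W=w[b:d,a:cc].reshape(-1,3);C=rgb[b:d,a:cc].reshape(-1,3);zz=W[:,2]
        if k in("long","short"):
            m=(zz>.008)&(C.min(1)>90)&(np.ptp(C,axis=1)<30)
            print(n,k,"all",rect(W[m]),"zmax",np.nanpercentile(zz[m],98))
            t=m&(zz>.048)
            if t.sum()>5:print("   rib",rect(W[t]),t.sum(),W[t].mean(0).round(4))
            t=m&(zz>.024)&(zz<.037)
            if t.sum()>5:print("   plate",rect(W[t]),t.sum(),W[t].mean(0).round(4))
        elif k in("plg","choke"):
            t=zz>(.050 if k=="plg" else .038);t&=zz<.08
            if t.sum()>3: print(n,k,rect(W[t]),t.sum(),W[t].mean(0).round(4),np.nanmax(zz))
        else:
            t=(zz>.030)&(zz<.045)
            print(n,k,rect(W[t]),t.sum(),W[t].mean(0).round(4),np.nanpercentile(zz,99))
            t=(zz>.022)
            print("   incl catches",rect(W[t]))
E
```

```text
top bench z 0.002129883322938722
top long all (array([476.4, 269.6]), array([115.2, 130.2]), 99.6) zmax 0.061076422930573256
   rib (array([455.4, 270.6]), array([19.4, 55.8]), 117.4) 194 [0.4546 0.2703 0.0574]
   plate (array([455.3, 270.5]), array([ 46.7, 103.9]), 117.5) 612 [0.454  0.2695 0.0321]
top short all (array([628.6, 304.3]), array([56.1, 77. ]), 126.7) zmax 0.0620905270792723
   rib (array([627.6, 305.1]), array([20.7, 55.1]), 115.4) 185 [0.6264 0.3048 0.0578]
   plate (array([627.8, 305.6]), array([47.8, 67.6]), 116.1) 284 [0.6234 0.3032 0.0321]
top plg (array([549.3, -49.5]), array([26.6, 28.7]), 173.3) 116 [ 0.5491 -0.0494  0.0574] 0.06331122378605789
top choke (array([648.2, -67.2]), array([44.3, 44.8]), 172.8) 277 [ 0.647  -0.0669  0.0449] 0.053595922243269874
top block (array([ 554.3, -230.8]), array([ 35.4, 165.1]), 81.5) 634 [ 0.5535 -0.2311  0.0364] 0.04106160460070849
   incl catches (array([ 553.6, -239.1]), array([ 40.2, 182.2]), 83.6)
scene bench z -9.257394930003009e-05
scene long all (array([455.5, 271.6]), array([ 48.5, 111. ]), 117.8) zmax 0.0579082306481
[... 162 characters left out ...]
4618 0.2736 0.0304]
scene short all (array([628. , 306.2]), array([47.6, 73.5]), 116.0) zmax 0.058323185703901666
   rib (array([627.5, 307.3]), array([20.3, 56.2]), 116.1) 439 [0.629  0.3076 0.0553]
   plate (array([627.6, 307.2]), array([47.6, 67.9]), 116.0) 604 [0.6379 0.3099 0.0305]
scene plg (array([550. , -47.3]), array([27.3, 28.7]), 104.4) 167 [ 0.5507 -0.047   0.055 ] 0.05951730763317601
scene choke (array([647.5, -65.3]), array([45.9, 45.9]), 83.0) 442 [ 0.6492 -0.0646  0.0428] 0.04943649321538376
scene block (array([ 561.8, -234.4]), array([137.5, 146.9]), 45.4) 680 [ 0.5597 -0.2265  0.0345] 0.03745914803256722
   incl catches (array([ 559.5, -225.5]), array([136.9, 155.4]), 37.9)
```

```bash
python3 - <<'E'
from h import *
for n,off in(("top",.002),("scene",0)):
    c=dict(np.load(n+"0.npz"));w=cloud(c);C=c["pixels"].astype(int)
    w[...,2]-=off
    m0=(w[...,0]>.50)&(w[...,0]<.61)&(w[...,1]<-.12)&(w[...,1]>-.34)
    z=w[...,2]
    t=m0&(z>.033)&(z<.04)&(abs(w[...,0]-.553)<.03)&(abs(w[...,1]+.23)<.055)
    k,l,st,ce=cv2.connectedComponentsWithStats(t.astype(np.uint8)); i=1+np.argmax(st[1:,4]); q=w[l==i]; print(n,"top",rect(q),len(q),q.mean(0).round(4))
    t=m0&(z>.02)&(z<.04)&(abs(w[...,0]-.553)<.025)&(abs(w[...,1]+.231)<.1)
    k,l,st,ce=cv2.connectedComponentsWithStats(t.astype(np.uint8))
    for i in range(1,k):
        if st[i,4]>12: q=w[l==i];print("  comp",rect(q),len(q),q.mean(0).round(4),ce[i].round())
    # tray rim
    t=(z>.012)&(z<.06)&(w[...,0]>.45)&(w[...,0]<.75)&(w[...,1]<.06)&(w[...,1]>-.42)
    k,l,st,ce=cv2.connectedComponentsWithStats(t.astype(np.uint8));i=1+np.argmax(st[1:,4]);q=w[l==i];print("  tray",rect(q),len(q))
    x,y,W,H=[(395,205,95,50),0][0] if n=="top" else (140,140,95,80)
    cv2.imwrite(f"pics/crop_{n}.png",cv2.resize(c["pixels"][y:y+H,x:x+W,::-1],None,fx=6,fy=6,interpolation=cv2.INTER_NEAREST))
E
```

```text
top top (array([ 554., -230.]), array([32.2, 90.5]), 80.0) 380 [ 0.554  -0.231   0.0362]
  comp (array([ 553.7, -231.6]), array([36.3, 95.2]), 81.5) 554 [ 0.5525 -0.23    0.034 ] [441. 228.]
  comp (array([ 562.1, -162.9]), array([28.5, 29.3]), 172.9) 116 [ 0.5634 -0.1613  0.0272] [412. 226.]
  comp (array([ 545.1, -298.2]), array([28.3, 30.9]), 170.1) 119 [ 0.544  -0.3     0.0274] [469. 230.]
  tray (array([ 553.5, -231.5]), array([36.7, 95.3]), 81.5) 614
scene top (array([ 554.6, -230.1]), array([32.5, 88.8]), 81.0) 457 [ 0.555  -0.2289  0.0356]
  comp (array([ 552.8, -247.5]), array([ 35.4, 134.1]), 82.7) 905 [ 0.556  -0.2383  0.0316] [180. 174.]
  comp (array([ 562.1, -162. ]), array([30. , 31.9]), 86.7) 155 [ 0.5634 -0.158   0.0271] [209. 194.]
  tray (array([ 585.1, -154.8]), array([223.4, 365.3]), 81.4) 2475
```

View pics/crop_top.png

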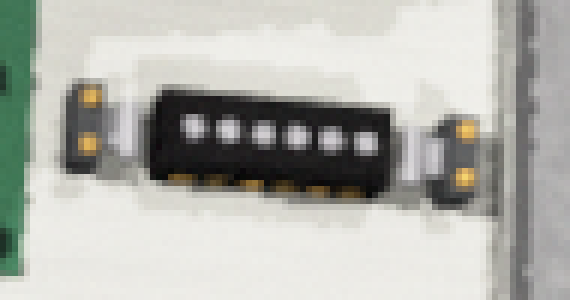

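The crop shows the block centred near full-frame pixel (440,228), with a roller and housing at each end. That matches the depth fit: centre (0.554,-0.2307), long axis 81.5°.

```bash
cat > goal.py <<'E'
import sys,numpy as np
from workcell import r
from scipy.spatial.transform import Rotation as R
def down(yaw):  # tool x down, tool z at yaw (deg)
    a=np.radians(yaw);z=np.array([np.cos(a),np.sin(a),0]);x=np.array([0,0,-1.]);return R.from_matrix(np.stack([x,np.cross(z,x),z],1))
s=r.read_state();T=R.from_rotvec(s["tcp_rot"]);M=T.as_matrix()
print("t",round(s["time"],2),"pos",s["eef_pos"].round(4),"xdir",M[:,0].round(3),"zyaw",np.degrees(np.arctan2(M[1,2],M[0,2])).round(2),"F",s["contact_force"].round(1),"grip",round(s["grip_width"],3),"j7",s["joints"].round(2))
if len(sys.argv)>1:
    g=[float(v) for v in sys.argv[1:]]
    for k in(0,180):
        dr=(T.inv()*down(g[3]+k)).as_rotvec();print("dr",dr.round(4).tolist(),"travel",(T.inv().apply(np.array(g[:3])-s["eef_pos"])*1000).round(1).tolist())
E
python3 goal.py .5497 -.0484 .09 -8.5
python3 - <<'E'
from h import *
for n in("top","scene"):
    w=cloud(dict(np.load(n+"0.npz"))).reshape(-1,3)
    for y in np.arange(-.75,.4,.1):
        print(n,round(y,2),[round(float(np.max(np.r_[0,q[:,2]])),2) for x in(.2,.3,.4,.5,.6) for q in [w[(w[:,0]>x)&(w[:,0]<x+.1)&(w[:,1]>y)&(w[:,1]<y+.1)]]])
E
```

```text
t 0.1 pos [ 0.2355 -0.5784  0.226 ] xdir [-0.001  0.001 -1.   ] zyaw -67.84 F [ 0.  -0.4  0.2] grip 1.003 j7 [ 1.08  0.44  0.02  1.57 -0.01  1.13 -0.08]
dr [-1.0357, -0.0013, -0.0006] travel [136.5, 490.9, -372.2]
dr [2.1059, -0.0007, 0.0016] travel [136.5, 490.9, -372.2]
top -0.75 [0.01, 0.09, 0.1, 0.11, 0.11]
top -0.65 [0.06, 0.1, 0.13, 0.11, 0.11]
top -0.55 [0.3, 0.02, 0.14, 0.01, 0.01]
top -0.45 [0.01, 0.13, 0.13, 0.01, 0.01]
top -0.35 [0.03, 0.05, 0.03, 0.04, 0.04]
top -0.25 [0.03, 0.03, 0.03, 0.05, 0.05]
top -0.15 [0.01, 0.06, 0.02, 0.06, 0.05]
top -0.05 [0.01, 0.06, 0.03, 0.06, 0.05]
top 0.05 [0.01, 0.03, 0.01, 0.06, 0.04]
top 0.15 [0.03, 0.03, 0.06, 0.06, 0.01]
top 0.25 [0.03, 0.04, 0.06, 0.04, 0.06]
top 0.35 [0.01, 0.06, 0.03, 0.03, 0.01]
scene -0.75 [0.0, 0.09, 0.1, 0.1, 0.1]
scene -0.65 [0.05, 0.09, 0.13, 0.1, 0.1]
scene -0.55 [0.02, 0.02, 0.13, 0.0, 0.0]
scene -0.45 [0.01, 0.12, 0.13, 0.0, 0.01]
scene -0.35 [0.03, 0.05, 0.02, 0.04, 0.04]
scene -0.25 [0.03, 0.03, 0.02, 0.04, 0.04]
scene -0.15 [0.0, 0.06, 0.02, 0.06, 0.05]
scene -0.05 [0.0, 0.06, 0.03, 0.06, 0.05]
scene 0.05 [0.0, 0.02, 0.01, 0.06, 0.03]
scene 0.15 [0.02, 0.02, 0.06, 0.06, 0.01]
scene 0.25 [0.02, 0.03, 0.06, 0.03, 0.06]
scene 0.35 [0.01, 0.06, 0.03, 0.03, 0.01]
```

```bash
python3 -m crank '[{"dr":[-0.12,0,0],"travel":[0,33,-25],"fingers":1},{"dr":[-0.24,0,0],"travel":[0,65,-50],"fingers":1},{"dr":[-0.36,0,0],"travel":[0,98,-74],"fingers":1},{"dr":[-0.48,0,0],"travel":[0,131,-99],"fingers":1},{"dr":[-0.6,0,0],"travel":[0,164,-124],"fingers":1}]' 20; python3 goal.py .5497 -.0484 .09 -8.5
```

```text
time: 0.52
eef_pos: [0.3413, -0.4003, 0.2265]
tcp_rot: [0.453, 1.523, -0.453]
contact_force: [0.9, -0.7, 0.4]
grip_width: 0.688
t 0.52 pos [ 0.3413 -0.4003  0.2265] xdir [-0.  0. -1.] zyaw -33.14 F [ 0.9 -0.7  0.4] grip 0.688 j7 [ 0.9   0.29 -0.18  1.8   0.06  1.06  0.13]
dr [-0.4301, -0.0004, 0.0] travel [136.5, 408.6, -17.8]
dr [2.7115, 0.0001, 0.0005] travel [136.5, 408.6, -17.8]
```

```bash
python3 -m crank '[{"dr":[-0.1,0,0],"travel":[0,40,-2],"fingers":1},{"dr":[-0.2,0,0],"travel":[0,80,-4],"fingers":1},{"dr":[-0.3,0,0],"travel":[0,120,-5],"fingers":1},{"dr":[-0.4,0,0],"travel":[0,160,-7],"fingers":1},{"dr":[-0.43,0,0],"travel":[0,200,-9],"fingers":1}]'; python3 goal.py .5497 -.0484 .08 -8.5
```

```text
time: 0.93
eef_pos: [0.444, -0.2286, 0.2266]
tcp_rot: [0.116, 1.568, -0.117]
contact_force: [1.9, -0.6, 0.5]
grip_width: 0.322
t 0.93 pos [ 0.444  -0.2286  0.2266] xdir [-0. -0. -1.] zyaw -8.5 F [ 1.9 -0.6  0.5] grip 0.322 j7 [ 0.66  0.26 -0.36  1.85  0.1   1.05  0.11]
dr [0.0, -0.0002, 0.0002] travel [146.6, 193.8, 77.9]
dr [-3.1416, -0.0003, -0.0003] travel [146.6, 193.8, 77.9]
```

```bash
python3 -m crank '[{"dr":[0,0,0],"travel":[0,38,15],"fingers":1},{"dr":[0,0,0],"travel":[15,76,30],"fingers":1},{"dr":[0,0,0],"travel":[35,114,45],"fingers":1},{"dr":[0,0,0],"travel":[55,150,60],"fingers":1},{"dr":[0,0,0],"travel":[75,180,70],"fingers":1}]'; python3 -m crank '[{"dr":[0,0,0],"travel":[0,0,0],"fingers":1},{"dr":[0,0,0],"travel":[0,0,0],"fingers":1}]'; python3 goal.py .5497 -.0484 .06 -8.5
```

```text
time: 1.35
eef_pos: [0.5403, -0.0641, 0.1531]
tcp_rot: [0.121, 1.566, -0.121]
contact_force: [1.0, -0.7, -0.5]
grip_width: 0.011
time: 1.52
eef_pos: [0.5386, -0.063, 0.1519]
tcp_rot: [0.118, 1.571, -0.116]
contact_force: [-0.0, -0.1, -0.4]
grip_width: 0.005
t 1.52 pos [ 0.5386 -0.063   0.1519] xdir [-0.003  0.001 -1.   ] zyaw -8.55 F [-0.  -0.1 -0.4] grip 0.005 j7 [ 0.33  0.42 -0.41  1.84  0.2   0.93 -0.32]
dr [-0.0009, -0.0032, -0.001] travel [91.9, 16.0, 9.1]
dr [3.1407, -0.0015, 0.005] travel [91.9, 16.0, 9.1]
```

```bash
python3 -m crank '[{"dr":[0,0,0],"travel":[35,16,9],"fingers":1},{"dr":[0,0,0],"travel":[70,16,9],"fingers":1},{"dr":[0,0,0],"travel":[88,16,9],"fingers":1},{"dr":[0,0,0],"travel":[92,16,9],"fingers":1},{"dr":[0,0,0],"travel":[92,16,9],"fingers":1}]'; python3 - <<'E'
from workcell import read_camera
import cv2
c=read_camera("scene");cv2.imwrite("pics/plg1.png",cv2.resize(c["pixels"][140:300,180:380,::-1],None,fx=4,fy=3.75))
E
python3 goal.py .5497 -.0484 .06 -8.5
```

```text
time: 1.93
eef_pos: [0.5494, -0.0527, 0.0609]
tcp_rot: [0.122, 1.57, -0.123]
contact_force: [0.2, -0.0, 0.1]
grip_width: 0.002
t 1.98 pos [ 0.5504 -0.0525  0.0621] xdir [-0. -0. -1.] zyaw -8.9 F [ 0.7 -0.5  0.4] grip 0.001 j7 [ 0.26  0.54 -0.37  1.9   0.28  0.75 -0.42]
dr [-0.0071, -0.0, 0.0005] travel [2.1, 3.9, -1.3]
dr [3.1345, 0.0008, 0.0] travel [2.1, 3.9, -1.3]
```

View pics/plg1.png

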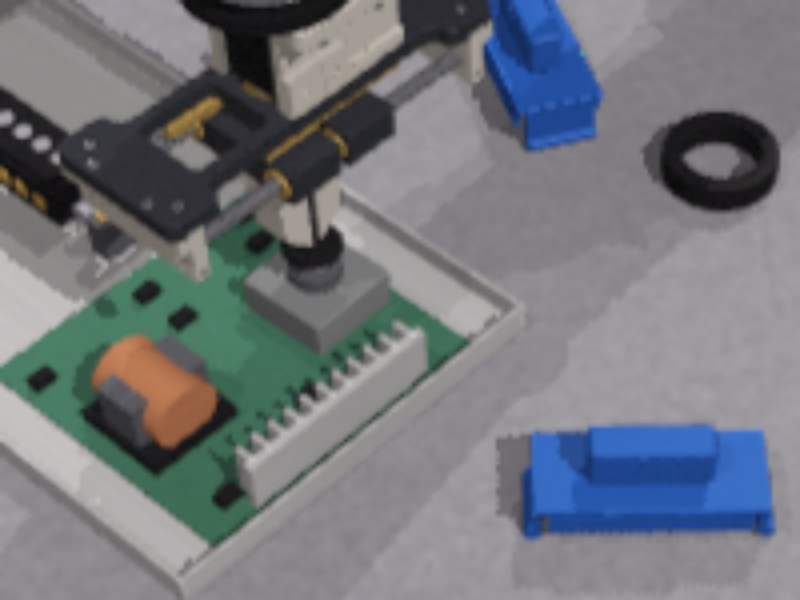

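The closed fingertips sit over the plunger head at about crop (315,240). I'll shift 4 mm and press.

```bash
python3 -m crank '[{"dr":[0,0,0],"travel":[0,4,0],"fingers":1},{"dr":[0,0,0],"travel":[5,4,0],"fingers":1},{"dr":[0,0,0],"travel":[9,4,0],"fingers":1},{"dr":[0,0,0],"travel":[13,4,0],"fingers":1},{"dr":[0,0,0],"travel":[15,4,0],"fingers":1}]';python3 -m crank '[{"dr":[0,0,0],"travel":[1,0,0],"fingers":1},{"dr":[0,0,0],"travel":[1,0,0],"fingers":1}]'; python3 goal.py .5497 -.0484 .046 -8.5
```

```text
time: 2.4
eef_pos: [0.5524, -0.0473, 0.0471]
tcp_rot: [0.121, 1.565, -0.12]
contact_force: [2.8, 1.3, 5.6]
grip_width: 0.008
time: 2.57
eef_pos: [0.5524, -0.0473, 0.0464]
tcp_rot: [0.121, 1.565, -0.121]
contact_force: [2.1, 0.8, 6.6]
grip_width: 0.006
t 2.57 pos [ 0.5524 -0.0473  0.0464] xdir [ 0.003  0.    -1.   ] zyaw -8.82 F [2.1 0.8 6.6] grip 0.006 j7 [ 0.25  0.57 -0.36  1.91  0.29  0.71 -0.44]
dr [-0.0056, 0.0027, -0.0005] travel [0.4, -1.5, -2.5]
dr [3.136, -0.0008, -0.0042] travel [0.4, -1.5, -2.5]
```

```bash
python3 -m crank '[{"dr":[0,0,0],"travel":[1,0,0],"fingers":1},{"dr":[0,0,0],"travel":[2,0,0],"fingers":1},{"dr":[0,0,0],"travel":[2,0,0],"fingers":1}]';python3 -m crank '[{"dr":[0,0,0],"travel":[1,0,0],"fingers":1},{"dr":[0,0,0],"travel":[1,0,0],"fingers":1}]'
```

```text
time: 2.82
eef_pos: [0.5526, -0.0473, 0.046]
tcp_rot: [0.121, 1.564, -0.121]
contact_force: [-4.5, 0.3, 26.2]
grip_width: 0.006
time: 2.98
eef_pos: [0.5527, -0.0472, 0.0458]
tcp_rot: [0.12, 1.563, -0.121]
contact_force: [-7.7, -0.3, 37.3]
grip_width: 0.004
```

On the stop: z stays at 0.046 while the force rises. I'll ease to about 20 N and hold.

```bash
for i in 1; do python3 -m crank '[{"dr":[0,0,0],"travel":[-1.3,0,0],"fingers":1},{"dr":[0,0,0],"travel":[-1.3,0,0],"fingers":1},{"dr":[0,0,0],"travel":[-1.3,0,0],"fingers":1},{"dr":[0,0,0],"travel":[-1.3,0,0],"fingers":1},{"dr":[0,0,0],"travel":[-1.3,0,0],"fingers":1}]'; done; python3 -m crank '[{"dr":[0,0,0],"travel":[0,0,0],"fingers":1},{"dr":[0,0,0],"travel":[0,0,0],"fingers":1},{"dr":[0,0,0],"travel":[0,0,0],"fingers":1},{"dr":[0,0,0],"travel":[0,0,0],"fingers":1}]'
```

```text
time: 3.4
eef_pos: [0.5525, -0.0472, 0.046]
tcp_rot: [0.121, 1.564, -0.121]
contact_force: [-2.8, -0.6, 24.2]
grip_width: 0.004
time: 3.73
eef_pos: [0.5525, -0.0472, 0.046]
tcp_rot: [0.121, 1.564, -0.121]
contact_force: [-3.6, 1.1, 24.6]
grip_width: 0.007
```

```bash
python3 -m crank '[{"dr":[0,0,0],"travel":[-30,0,0],"fingers":1},{"dr":[0,0,0],"travel":[-65,0,0],"fingers":0.5},{"dr":[0,0,0],"travel":[-95,10,0],"fingers":0.4},{"dr":[-0.1,0,0],"travel":[-95,45,0],"fingers":0.4},{"dr":[-0.2,0,0],"travel":[-95,80,-10],"fingers":0.4}]'; python3 goal.py .4553 .2713 .10 27.5
```

```text
time: 4.15
eef_pos: [0.5558, 0.0317, 0.1408]
tcp_rot: [-0.036, 1.566, 0.034]
contact_force: [-0.1, 0.9, -1.0]
grip_width: 0.248
t 4.15 pos [0.5558 0.0317 0.1408] xdir [ 0.005 -0.001 -1.   ] zyaw 2.56 F [-0.1  0.9 -1. ] grip 0.248 j7 [ 0.19  0.46 -0.47  1.82  0.25  0.92 -0.35]
dr [-0.4353, 0.0042, 0.0023] travel [40.1, 243.9, -89.9]
dr [2.7063, 0.0031, -0.0057] travel [40.1, 243.9, -89.9]
```

```bash
python3 -m crank '[{"dr":[-0.09,0,0],"travel":[0,35,-13],"fingers":0.4},{"dr":[-0.18,0,0],"travel":[0,70,-26],"fingers":0.4},{"dr":[-0.27,0,0],"travel":[0,105,-39],"fingers":0.4},{"dr":[-0.35,0,0],"travel":[5,140,-52],"fingers":0.4},{"dr":[-0.43,0,0],"travel":[15,175,-65],"fingers":0.4}]'; python3 goal.py .4553 .2713 .10 27.5
```

```text
time: 4.57
eef_pos: [0.4799, 0.2062, 0.1244]
tcp_rot: [-0.376, 1.537, 0.375]
contact_force: [1.1, 0.7, 0.6]
grip_width: 0.583
t 4.57 pos [0.4799 0.2062 0.1244] xdir [ 0.001 -0.    -1.   ] zyaw 27.47 F [1.1 0.7 0.6] grip 0.583 j7 [-0.06  0.46 -0.6   1.91  0.33  0.88 -0.35]
dr [-0.0006, 0.0011, 0.0006] travel [24.3, 69.1, 8.2]
dr [3.141, 0.001, -0.0017] travel [24.3, 69.1, 8.2]
```

```bash
python3 -m crank '[{"dr":[0,0,0],"travel":[5,30,4],"fingers":0.4},{"dr":[0,0,0],"travel":[10,60,8],"fingers":0.4},{"dr":[0,0,0],"travel":[20,69,8],"fingers":0.4},{"dr":[0,0,0],"travel":[24,69,8],"fingers":0.4},{"dr":[0,0,0],"travel":[24,69,8],"fingers":0.4}]';python3 goal.py .4553 .2713 .036 27.5
```

```text
time: 4.98
eef_pos: [0.4549, 0.2692, 0.0986]
tcp_rot: [-0.376, 1.541, 0.373]
contact_force: [0.3, -0.5, 0.2]
grip_width: 0.6
t 4.98 pos [0.4549 0.2692 0.0986] xdir [-0.002 -0.002 -1.   ] zyaw 27.35 F [ 0.3 -0.5  0.2] grip 0.6 j7 [-0.2   0.5  -0.59  1.91  0.37  0.84 -0.51]
dr [-0.0027, -0.0028, 0.0009] travel [62.6, 1.8, 1.5]
dr [3.1389, 0.0013, 0.0045] travel [62.6, 1.8, 1.5]
```

```bash
python3 -m crank '[{"dr":[0,0,0],"travel":[15,2,1],"fingers":0.4},{"dr":[0,0,0],"travel":[35,2,1],"fingers":0.4},{"dr":[0,0,0],"travel":[52,2,1],"fingers":0.4},{"dr":[0,0,0],"travel":[60,2,1],"fingers":0.4},{"dr":[0,0,0],"travel":[62,2,1],"fingers":0.4}]';python3 -m crank '[{"dr":[0,0,0],"travel":[0,0,0],"fingers":0.4},{"dr":[0,0,0],"travel":[0,0,0],"fingers":0.4}]';python3 goal.py .4553 .2713 .034 27.5
```

```text
time: 5.4
eef_pos: [0.4559, 0.27, 0.0366]
tcp_rot: [-0.373, 1.541, 0.37]
contact_force: [-0.5, 0.5, 0.6]
grip_width: 0.599
time: 5.57
eef_pos: [0.4566, 0.272, 0.0386]
tcp_rot: [-0.372, 1.538, 0.373]
contact_force: [0.6, 1.1, 0.1]
grip_width: 0.599
t 5.57 pos [0.4566 0.272  0.0386] xdir [ 0.001  0.    -1.   ] zyaw 27.23 F [0.6 1.1 0.1] grip 0.599 j7 [-0.25  0.59 -0.54  1.96  0.45  0.71 -0.58]
dr [-0.0048, 0.0009, 0.0002] travel [4.6, -0.0, -1.4]
dr [3.1368, 0.0003, -0.0013] travel [4.6, -0.0, -1.4]
```

```bash
python3 -m crank '[{"dr":[0,0,0],"travel":[4,0,0],"fingers":0.4},{"dr":[0,0,0],"travel":[4,0,0],"fingers":0.4},{"dr":[0,0,0],"travel":[4,0,0],"fingers":1},{"dr":[0,0,0],"travel":[4,0,0],"fingers":1},{"dr":[0,0,0],"travel":[4,0,0],"fingers":1}]' 45;python3 -m crank '[{"dr":[0,0,0],"travel":[0,0,0],"fingers":1},{"dr":[0,0,0],"travel":[0,0,0],"fingers":1},{"dr":[0,0,0],"travel":[0,0,0],"fingers":1},{"dr":[0,0,0],"travel":[0,0,0],"fingers":1},{"dr":[0,0,0],"travel":[0,0,0],"fingers":1}]';python3 goal.py .4553 .2713 .034 27.5
```

```text
time: 5.98
eef_pos: [0.456, 0.2723, 0.0341]
tcp_rot: [-0.373, 1.538, 0.373]
contact_force: [0.1, 0.3, 0.4]
grip_width: 0.432
time: 6.4
eef_pos: [0.4558, 0.2721, 0.0338]
tcp_rot: [-0.373, 1.539, 0.373]
contact_force: [-0.2, -0.3, -1.7]
grip_width: 0.193
t 6.4 pos [0.4558 0.2721 0.0338] xdir [-0. -0. -1.] zyaw 27.27 F [-0.2 -0.3 -1.7] grip 0.193 j7 [-0.25  0.59 -0.53  1.96  0.45  0.7  -0.59]
dr [-0.004, -0.0002, 0.0] travel [-0.2, -0.5, -0.8]
dr [3.1376, 0.0001, 0.0003] travel [-0.2, -0.5, -0.8]
```

Gripped: the opening is 17.8 mm against the 18 mm rib. Lifting.

```bash
python3 -m crank '[{"dr":[0,0,0],"travel":[-15,0,0],"fingers":1},{"dr":[0,0,0],"travel":[-45,0,0],"fingers":1},{"dr":[0,0,0],"travel":[-80,0,0],"fingers":1},{"dr":[0,0,0],"travel":[-105,0,0],"fingers":1},{"dr":[0,0,0],"travel":[-115,0,0],"fingers":1}]';python3 goal.py .554 -.2307 .15 -8.5
```

```text
time: 6.82
eef_pos: [0.457, 0.2735, 0.1524]
tcp_rot: [-0.372, 1.534, 0.374]
contact_force: [0.2, -0.2, -1.0]
grip_width: 0.193
t 6.82 pos [0.457  0.2735 0.1524] xdir [ 0.004  0.003 -1.   ] zyaw 27.28 F [ 0.2 -0.2 -1. ] grip 0.193 j7 [-0.17  0.44 -0.63  1.86  0.31  0.94 -0.46]
dr [0.6245, 0.0043, -0.0019] travel [1.5, -492.5, -144.9]
dr [-2.5171, 0.0025, 0.0056] travel [1.5, -492.5, -144.9]
```

```bash
python3 -m crank '[{"dr":[0.06,0,0],"travel":[0,-25,-7],"fingers":1},{"dr":[0.12,0,0],"travel":[0,-60,-18],"fingers":1},{"dr":[0.18,0,0],"travel":[0,-98,-29],"fingers":1},{"dr":[0.24,0,0],"travel":[0,-136,-40],"fingers":1},{"dr":[0.3,0,0],"travel":[0,-174,-51],"fingers":1}]';python3 goal.py .554 -.2307 .15 -8.5
```

```text
time: 7.23
eef_pos: [0.4899, 0.0922, 0.1483]
tcp_rot: [-0.136, 1.567, 0.136]
contact_force: [1.0, -0.5, -0.3]
grip_width: 0.194
t 7.23 pos [0.4899 0.0922 0.1483] xdir [-0.001 -0.    -1.   ] zyaw 9.93 F [ 1.  -0.5 -0.3] grip 0.194 j7 [ 0.12  0.37 -0.53  1.94  0.24  0.89 -0.36]
dr [0.3217, -0.0006, 0.0004] travel [-1.6, -329.1, 7.4]
dr [-2.8199, -0.0005, -0.0008] travel [-1.6, -329.1, 7.4]
```

```bash
python3 -m crank '[{"dr":[0.06,0,0],"travel":[0,-38,1],"fingers":1},{"dr":[0.12,0,0],"travel":[0,-76,2],"fingers":1},{"dr":[0.18,0,0],"travel":[0,-114,3],"fingers":1},{"dr":[0.24,0,0],"travel":[0,-152,4],"fingers":1},{"dr":[0.3,0,0],"travel":[0,-190,5],"fingers":1}]';python3 goal.py .554 -.2307 .12 -8.5
```

```text
time: 7.65
eef_pos: [0.5281, -0.0941, 0.1483]
tcp_rot: [0.1, 1.569, -0.1]
contact_force: [1.1, 1.4, -1.0]
grip_width: 0.194
t 7.65 pos [ 0.5281 -0.0941  0.1483] xdir [-0.001 -0.    -1.   ] zyaw -7.28 F [ 1.1  1.4 -1. ] grip 0.194 j7 [ 0.38  0.41 -0.4   1.86  0.2   0.91 -0.24]
dr [0.0212, -0.0007, 0.0003] travel [28.3, -132.2, 43.1]
dr [-3.1204, -0.0005, -0.0011] travel [28.3, -132.2, 43.1]
```

```bash
python3 -m crank '[{"dr":[0.02,0,0],"travel":[0,-35,11],"fingers":1},{"dr":[0.02,0,0],"travel":[0,-70,23],"fingers":1},{"dr":[0.02,0,0],"travel":[0,-105,34],"fingers":1},{"dr":[0.02,0,0],"travel":[0,-125,40],"fingers":1},{"dr":[0.02,0,0],"travel":[0,-132,43],"fingers":1}]';python3 -m crank '[{"dr":[0,0,0],"travel":[20,0,0],"fingers":1},{"dr":[0,0,0],"travel":[40,0,0],"fingers":1},{"dr":[0,0,0],"travel":[40,0,0],"fingers":1},{"dr":[0,0,0],"travel":[40,0,0],"fingers":1},{"dr":[0,0,0],"travel":[40,0,0],"fingers":1}]'
python3 goal.py .554 -.2307 .08 -8.5
python3 - <<'E'
from workcell import read_camera,r
from h import *
cs={n:read_camera(n) for n in("top","scene")}
print(r.read_state()["eef_pos"])
for n in cs:
    c=cs[n];w=cloud(c);
    if n=="top": w[...,2]-=.002
    z=w[...,2];C=c["pixels"].astype(int)
    m=(abs(w[...,0]-.554)<.05)&(abs(w[...,1]+.23)<.075)&(C.min(-1)>90)&(np.ptp(C,axis=-1)<30)
    zm=z[m];h=np.histogram(zm[zm>.04],bins=np.arange(.04,.15,.005));print(n,dict(zip(h[1].round(3),h[0])))
    np.savez(n+"1.npz",**c)
c=cs["scene"]["pixels"][90:250,100:300,::-1];cv2.imwrite("pics/pl1.png",cv2.resize(c,None,fx=4,fy=3.75))
E
```

```text
time: 8.07
eef_pos: [0.5538, -0.2337, 0.1476]
tcp_rot: [0.116, 1.569, -0.119]
contact_force: [0.3, -0.3, -0.1]
grip_width: 0.191
time: 8.48
eef_pos: [0.5551, -0.2276, 0.1094]
tcp_rot: [0.113, 1.568, -0.112]
contact_force: [0.2, -0.2, -0.2]
grip_width: 0.194
t 8.48 pos [ 0.5551 -0.2276  0.1094] xdir [ 0.  0. -1.] zyaw -8.2 F [ 0.2 -0.2 -0.2] grip 0.194 j7 [ 0.54  0.54 -0.35  1.75  0.23  0.89 -0.05]
dr [0.0053, 0.0002, -0.0003] travel [29.4, -3.2, -0.7]
dr [-3.1363, 0.0004, 0.0003] travel [29.4, -3.2, -0.7]
[ 0.55556557 -0.2280614   0.11003944]
top {np.float64(0.04): np.int64(0), np.float64(0.045): np.int64(0), np.float64(0.05): np.int64(0), np.float64(0.055): np.int64(0), np.float64(0.06): np.int64(0), np.float64(0.065): np.int64(0), np.float64(0.07): np.int64(0), np.float64(0.075): np.int64(5), np.float64(0.08): np.int64(27), np.float64(0.085): np.int64(12), np.float64(0.09): np.int64(9), np.float64(0.095): np.int64(16), np.float64(0.1): np.int64(81), np.float64(0.105): np.int64(182), np.float64(0.11): np.int64(17), np.float64(0.115): np.int64(2), np.float64(0.12): np.int64(5), np.float64(0.125): np.int64(11), np.float64(0.13): np.int64(13), np.float64(0.135): np.int64(1), np.float64(0.14): np.int64(0)}
scene {np.float64(0.04): np.int64(1), np.float64(0.045): np.int64(0), np.float64(0.05): np.int64(0), np.float64(0.055): np.int64(0), np.float64(0.06): np.int64(0), np.float64(0.065): np.int64(0), np.float64(0.07): np.int64(0), np.float64(0.075): np.int64(14), np.float64(0.08): np.int64(63), np.float64(0.085): np.int64(44), np.float64(0.09): np.int64(87), np.float64(0.095): np.int64(87), np.float64(0.1): np.int64(134), np.float64(0.105): np.int64(423), np.float64(0.11): np.int64(25), np.float64(0.115): np.int64(44), np.float64(0.12): np.int64(57), np.float64(0.125): np.int64(63), np.float64(0.13): np.int64(167), np.float64(0.135): np.int64(53), np.float64(0.14): np.int64(43)}
```

View pics/pl1.png

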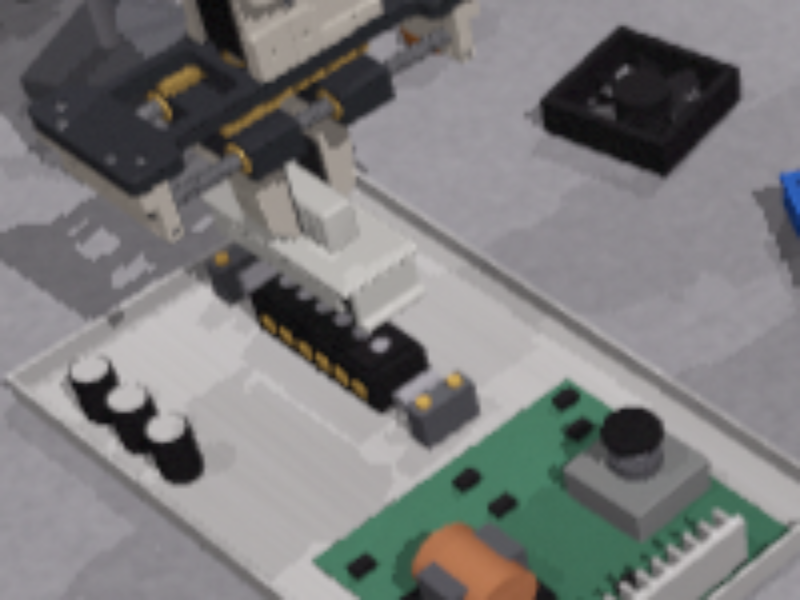

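The cover hangs level and aligned over the block (cover crop (340,240), block (340,340)). Next is a plate fit, to get the cover's offset from the TCP.

```bash
python3 - <<'E'
from h import *
for n in("top","scene"):
    c=dict(np.load(n+"1.npz"));w=cloud(c);
    if n=="top": w[...,2]-=.002
    z=w[...,2];C=c["pixels"].astype(int)
    for lo,hi in((.100,.114),(.102,.112),(.074,.114)):
        t=(abs(w[...,0]-.554)<.05)&(abs(w[...,1]+.23)<.08)&(np.ptp(C,axis=-1)<30)&(z>lo)&(z<hi)
        k,l,st,ce=cv2.connectedComponentsWithStats(t.astype(np.uint8)); i=1+np.argmax(st[1:,4]); q=w[l==i];q0=w[t]
        print(n,rect(q),len(q),"|",rect(q0),len(q0),"z",np.median(q[:,2]).round(4))
E
```

```text
top (array([ 560.9, -196.4]), array([42.8, 46.7]), 171.7) 281 | (array([ 560.1, -200.8]), array([47. , 51.4]), 82.9) 282 z 0.1063
top (array([ 561.4, -195.7]), array([41.2, 47.1]), 167.5) 274 | (array([ 560.3, -201.1]), array([46.7, 51.5]), 82.1) 275 z 0.1064
top (array([ 560.4, -195.1]), array([47.1, 47.3]), 174.5) 360 | (array([ 559.5, -200.1]), array([48. , 56.9]), 85.6) 362 z 0.1055
scene (array([ 557.3, -225.8]), array([ 47.6, 107.5]), 81.7) 576 | (array([ 557.3, -225.8]), array([ 47.6, 107.5]), 81.7) 576 z 0.1062
scene (array([ 557.1, -225.8]), array([ 47.1, 107.9]), 82.5) 540 | (array([ 557.1, -225.8]), array([ 47.1, 107.9]), 82.5) 540 z 0.1063
scene (array([ 557.6, -224.7]), array([ 47.9, 109.5]), 81.0) 879 | (array([ 557.6, -224.7]), array([ 47.9, 109.5]), 81.0) 879 z 0.105
```

```bash
python3 -m crank '[{"dr":[0.005,0,0],"travel":[10,-2,-1],"fingers":1},{"dr":[0.005,0,0],"travel":[20,-4,-1.6],"fingers":1},{"dr":[0.005,0,0],"travel":[30,-4,-1.6],"fingers":1},{"dr":[0.005,0,0],"travel":[30,-4,-1.6],"fingers":1},{"dr":[0.005,0,0],"travel":[30,-4,-1.6],"fingers":1}]';python3 -m crank '[{"dr":[0,0,0],"travel":[0,0,0],"fingers":1},{"dr":[0,0,0],"travel":[0,0,0],"fingers":1}]'
cat > meas.py <<'E'
from workcell import read_camera,r
from h import *
import sys
s=r.read_state();print("eef",s["eef_pos"].round(4),"F",s["contact_force"].round(1))
zp=s["eef_pos"][2]-.0035
for n in("top","scene"):
    c=read_camera(n);w=cloud(c);
    if n=="top": w[...,2]-=.002
    z=w[...,2];C=c["pixels"].astype(int)
    t=(abs(w[...,0]-.554)<.05)&(abs(w[...,1]+.23)<.08)&(np.ptp(C,axis=-1)<30)&(abs(z-zp)<.006)&(C.min(-1)>90)
    q=w[t];print(n,rect(q),len(q),"z",np.median(q[:,2]).round(4))
    a=np.radians(81.5);u=np.array([np.cos(a),np.sin(a)]);p=(q[:,:2]-[.554,-.2307])*1000
    print("  long min/max",np.percentile(p@u,[0,1,99,100]).round(1)," short",np.percentile(p@[u[1],-u[0]],[0,2,98,100]).round(1))
    if n=="scene":cv2.imwrite("pics/"+sys.argv[1]+".png",cv2.resize(c["pixels"][120:240,120:270,::-1],None,fx=5,fy=5,interpolation=cv2.INTER_CUBIC))
s=r.read_state();print("eef",s["eef_pos"].round(4))
E
python3 meas.py pl2; python3 goal.py .554 -.2307 .08 -8.5
```

```text
time: 9.0
eef_pos: [0.5518, -0.2319, 0.0778]
tcp_rot: [0.118, 1.57, -0.117]
contact_force: [0.6, 0.5, -0.2]
grip_width: 0.192
time: 9.17
eef_pos: [0.553, -0.2321, 0.0791]
tcp_rot: [0.117, 1.567, -0.117]
contact_force: [-0.1, 0.1, -0.9]
grip_width: 0.194
eef [ 0.553  -0.2321  0.0791] F [-0.1  0.1 -0.9]
top (array([ 559.7, -201.2]), array([42. , 47.3]), 170.3) 261 z 0.0761
  long min/max [ 8.6 10.  50.7 51. ]  short [-22.5 -21.6  23.1  24.8]
scene (array([ 555. , -229.4]), array([ 47.4, 106.4]), 81.8) 536 z 0.0757
  long min/max [-51.7 -49.6  53.3  54.6]  short [-23.1 -21.5  23.9  24.5]
eef [ 0.553  -0.2321  0.0793]
t 9.27 pos [ 0.553  -0.2321  0.0793] xdir [ 0.001 -0.    -1.   ] zyaw -8.54 F [-0.4 -0.1 -0.4] grip 0.196 j7 [ 0.54  0.58 -0.33  1.77  0.24  0.83 -0.06]
dr [-0.0007, 0.0008, 0.0001] travel [-0.7, 1.6, 0.8]
dr [3.1409, 0.0002, -0.0012] travel [-0.7, 1.6, 0.8]
```

View pics/pl2.png

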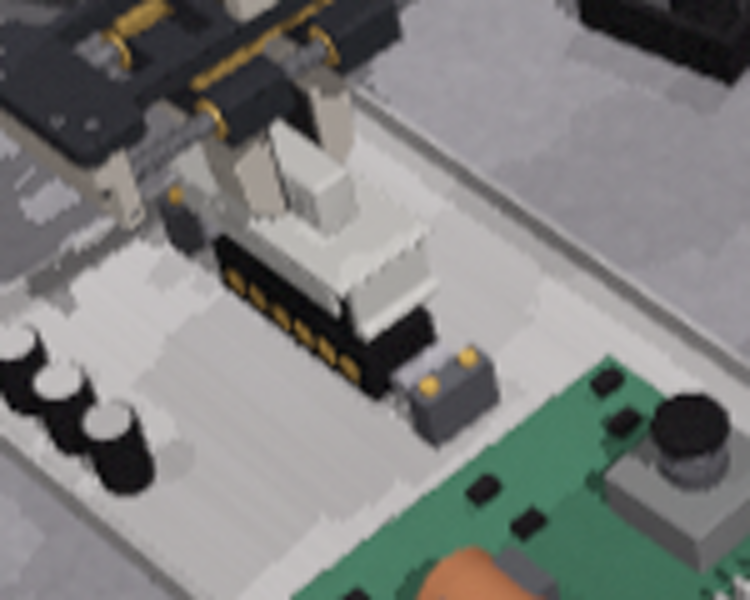

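The cover is centred on the block within about 1 mm in both views; the near leg at (395,300) lines up with the block end. I'll descend slowly and watch the force.

```bash
python3 -m crank '[{"dr":[0,0,0],"travel":[3,0,0],"fingers":1},{"dr":[0,0,0],"travel":[6,0,0],"fingers":1},{"dr":[0,0,0],"travel":[9,0,0],"fingers":1},{"dr":[0,0,0],"travel":[11,0,0],"fingers":1},{"dr":[0,0,0],"travel":[13,0,0],"fingers":1}]' 60;python3 -m crank '[{"dr":[0,0,0],"travel":[2,0,0],"fingers":1},{"dr":[0,0,0],"travel":[4,0,0],"fingers":1},{"dr":[0,0,0],"travel":[4,0,0],"fingers":1}]'; python3 goal.py .554 -.2307 .06 -8.5
```

```text
time: 9.68
eef_pos: [0.5525, -0.2321, 0.0655]
tcp_rot: [0.117, 1.568, -0.117]
contact_force: [-0.6, 0.5, -1.3]
grip_width: 0.193
time: 9.93
eef_pos: [0.5524, -0.232, 0.0614]
tcp_rot: [0.117, 1.568, -0.117]
contact_force: [-0.5, -0.7, -0.7]
grip_width: 0.194
t 9.93 pos [ 0.5524 -0.232   0.0614] xdir [-0.001  0.    -1.   ] zyaw -8.54 F [-0.5 -0.7 -0.7] grip 0.194 j7 [ 0.53  0.6  -0.33  1.79  0.25  0.8  -0.07]
dr [-0.0007, -0.0007, -0.0001] travel [1.4, 1.6, 1.4]
dr [3.1409, -0.0001, 0.001] travel [1.4, 1.6, 1.4]
```

Feet are past the block's top with no force. Continuing onto the catches.

```bash
python3 -m crank '[{"dr":[0,0,0],"travel":[2,0,0],"fingers":1},{"dr":[0,0,0],"travel":[4,0,0],"fingers":1},{"dr":[0,0,0],"travel":[5,0,0],"fingers":1},{"dr":[0,0,0],"travel":[6,0,0],"fingers":1}]';python3 -m crank '[{"dr":[0,0,0],"travel":[1,0,0],"fingers":1},{"dr":[0,0,0],"travel":[2,0,0],"fingers":1}]';python3 -m crank '[{"dr":[0,0,0],"travel":[1,0,0],"fingers":1},{"dr":[0,0,0],"travel":[2,0,0],"fingers":1}]'
```

```text
time: 10.27
eef_pos: [0.5529, -0.2318, 0.056]
tcp_rot: [0.117, 1.567, -0.117]
contact_force: [-0.3, 2.5, 6.1]
grip_width: 0.193
time: 10.43
eef_pos: [0.5534, -0.2319, 0.055]
tcp_rot: [0.117, 1.566, -0.117]
contact_force: [-2.9, 1.7, 14.5]
grip_width: 0.19
time: 10.6
eef_pos: [0.5539, -0.232, 0.0534]
tcp_rot: [0.116, 1.565, -0.117]
contact_force: [-1.4, 1.3, 12.4]
grip_width: 0.192
```

```bash
python3 -m crank '[{"dr":[0,0,0],"travel":[1,0,0],"fingers":1},{"dr":[0,0,0],"travel":[2,0,0],"fingers":1}]';python3 -m crank '[{"dr":[0,0,0],"travel":[1,0,0],"fingers":1},{"dr":[0,0,0],"travel":[2,0,0],"fingers":1}]'; python3 -m crank '[{"dr":[0,0,0],"travel":[1,0,0],"fingers":1},{"dr":[0,0,0],"travel":[2,0,0],"fingers":1}]'
```

```text
time: 10.77
eef_pos: [0.5541, -0.232, 0.0512]
tcp_rot: [0.117, 1.565, -0.117]
contact_force: [0.1, 0.2, 7.8]
grip_width: 0.19
time: 10.93
eef_pos: [0.554, -0.232, 0.0488]
tcp_rot: [0.117, 1.565, -0.117]
contact_force: [0.8, 0.9, 3.2]
grip_width: 0.194
time: 11.1
eef_pos: [0.5531, -0.2319, 0.0459]
tcp_rot: [0.117, 1.567, -0.117]
contact_force: [2.1, 0.5, -2.6]
grip_width: 0.192
```

Snapped: the force fell to about zero. Now down to the hard stop.

```bash
python3 -m crank '[{"dr":[0,0,0],"travel":[1,0,0],"fingers":1},{"dr":[0,0,0],"travel":[2,0,0],"fingers":1}]';python3 -m crank '[{"dr":[0,0,0],"travel":[1,0,0],"fingers":1},{"dr":[0,0,0],"travel":[1,0,0],"fingers":1}]'; python3 -m crank '[{"dr":[0,0,0],"travel":[0.5,0,0],"fingers":1},{"dr":[0,0,0],"travel":[0.5,0,0],"fingers":1}]'
```

```text
time: 11.27
eef_pos: [0.552, -0.2317, 0.0431]
tcp_rot: [0.117, 1.569, -0.116]
contact_force: [-0.5, 0.9, -1.2]
grip_width: 0.19
time: 11.43
eef_pos: [0.552, -0.2321, 0.0428]
tcp_rot: [0.117, 1.569, -0.117]
contact_force: [-1.1, 1.4, 2.9]
grip_width: 0.195
time: 11.6
eef_pos: [0.552, -0.2321, 0.0428]
tcp_rot: [0.117, 1.569, -0.117]
contact_force: [-3.8, 2.8, 7.7]
grip_width: 0.194
```

```bash
python3 -m crank '[{"dr":[0,0,0],"travel":[0.4,0,0],"fingers":1},{"dr":[0,0,0],"travel":[0.4,0,0],"fingers":1},{"dr":[0,0,0],"travel":[0.4,0,0],"fingers":1}]';python3 -m crank '[{"dr":[0,0,0],"travel":[0,0,0],"fingers":1},{"dr":[0,0,0],"travel":[0,0,0],"fingers":1},{"dr":[0,0,0],"travel":[0,0,0],"fingers":1},{"dr":[0,0,0],"travel":[0,0,0],"fingers":1}]'; python3 meas.py end; python3 goal.py
```

```text
time: 11.85
eef_pos: [0.552, -0.232, 0.0427]
tcp_rot: [0.117, 1.569, -0.117]
contact_force: [-5.0, 3.5, 11.7]
grip_width: 0.189
time: 12.18
eef_pos: [0.552, -0.2321, 0.0427]
tcp_rot: [0.117, 1.569, -0.117]
contact_force: [-4.6, 2.1, 12.2]
grip_width: 0.193
eef [ 0.552  -0.2321  0.0427] F [-4.6  2.1 12.2]
top (array([ 551.7, -244.4]), array([ 47.3, 129.5]), 81.5) 248 z 0.0395
  long min/max [-78.7   9.3  50.3  50.9]  short [-23.9 -23.1  22.   23.4]
scene (array([ 556.2, -216.2]), array([ 48. , 132.3]), 83.9) 507 z 0.0391
  long min/max [-50.6 -45.8  53.   81.1]  short [-25.2 -22.5  22.7  23.4]
eef [ 0.552  -0.2321  0.0427]
t 12.28 pos [ 0.552  -0.2321  0.0427] xdir [-0.001 -0.    -1.   ] zyaw -8.55 F [-5.1  2.2 11.4] grip 0.19 j7 [ 0.53  0.62 -0.32  1.8   0.27  0.76 -0.08]
```

View pics/end.png

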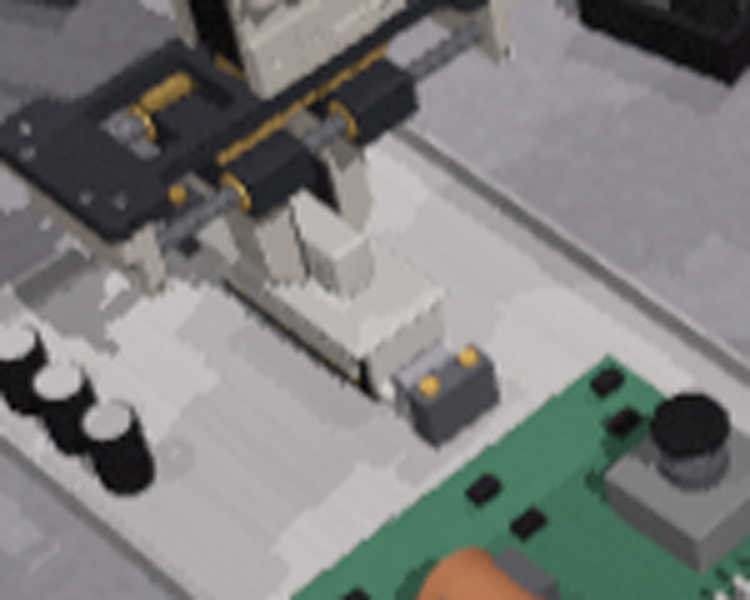

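The cover is seated over the block (crop (370,310)) with its near leg behind the roller at (400,385). The plate's upper face is at 39–40 mm, against 40 mm for fully home, and it is level. The push is steady at about 12 N, so I'm handing in.

```bash
python3 -c "
from workcell import ticket;print(ticket.sign_off())"
```

```text
the job is handed in; nothing more can be done
None
```

The job is done and handed in at about 12.3 s: plunger first, then the longer white cover, with the arm still gripping it and pressing it down on the block.

- **Plunger:** I pressed it to its stop, where the fingertips stayed at 46 mm while the force rose. I held it there for about 0.9 s at roughly 25 N, with a brief peak of 37 N.
- **Cover:** It entered the block freely, resisted with up to about 14.5 N at the catches, then the force dropped to zero. It hit the hard stop at a TCP height of 42.8 mm.
- **Last checks:** The plate's upper face read 39.1–39.5 mm, against 40 mm for fully home. The push was steady at about 12 N down, with a side load of about 5 N. The last close-up shows the cover seated and level, with the near leg past its roller.
- **Not checked or in disagreement:**
  - The far catch was hidden behind the gripper, so its snap is inferred from the force drop and the seated height.
  - The last automatic length fit was no use because it picked up the catch housings.
  - Before the descent, the TCP reading and the cameras differed by 2–3 mm along the block. I went mainly by the cameras, and the cover entered without force.
  - I did not go near the shorter cover, screwdriver or grille, but took no final picture of them.

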